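# Lock the crate's lid with its two swivel catches

## Robot

A 6-joint arm with a two-finger parallel gripper is mounted at the origin on the work surface. World frame = base frame: x ahead of the robot, y to its left, z up, the work surface at z = 0. Lengths are in mm, angles in degrees, forces in N, time in s.
With the tool pointing down it reaches from about 350 to 850 mm from the base axis. Payload 8.1 kg.
Tool frame: the origin (TCP) lies at the very end of the fingers, on their centre line; the grasp point (between the pads) lies 19 mm behind it; z points along the fingers, y is the direction in which the jaws open and shut (so a half turn about z gives the same grasp; the last joint's range is limited). The gripper opens to 85 mm and grips with 20 to 120 N. Pads are 22 mm wide; open, the fingers measure 114 mm over their backs; the gripper's body (76 mm by 85 mm) begins 54 mm behind the grasp point. The pads swing forward as they close: fully open they stand 13 mm farther back than shut.
Start: joints at [71.597, 7.471, 85.268, -0, 87.261, -4.893], TCP at [140.15, 583.407, 231.292] pointing down, gripper open.
Joint ranges: [-169.43, 169.43], [-51.17, 129.36], [1.28, 143.12], [-76.62, 256.62], [0, 156.53], [-152.29, 152.29]. Speed limits (degrees/s): [136.94, 136.94, 159.86, 180, 180, 180].

## Interface

Orientations are given as [roll, pitch, yaw] about the fixed x, y, z axes, in that order (R = Rz(yaw) Ry(pitch) Rx(roll)).
In Python, from bench import r gives the robot as it stands.
- The arm moves only by the shell command python3 -m jog 'ROWS' [OPENING] [FORCE]. ROWS is JSON, a list of rows, each a list of 6 numbers: the shift along the tool's x, y, z normalised to -1 to 1, where 1 is 0.25 m, then the turn, a rotation vector about the tool's x, y, z normalised to -1 to 1, where 1 is pi rad. In form: [[x, y, z, ax, ay, az], ...]. A call has 1 to 10 rows; each row is the pose to reach, as a shift and turn from the pose commanded when the call began, along the tool's axes at that moment, turning the shorter way round; what a row does not reach only later rows make up. A row lasts 1/10 s, in which the tool goes at most 50 mm and 8.59 degrees, less where a joint would pass 70% of its speed; a pose out of reach is approached as far as the arm can. A call with a number of a shift or a turn outside -1 to 1 is refused whole. A call with a gripper value outside its range is refused whole. OPENING is the opening, from 0 (shut) to 1 (fully open), set as the call begins (- or left out, the last holds). The fingers move at their own pace and stop on an object; FORCE is the grip in N (left out, the last holds). Time passes only in rows, so rows that repeat a pose let the fingers close. It gives the time, the measured TCP pose, the force and the opening at its end, in the units of the state.
- r.sense(): the state, without advancing time (a new reading comes with each control period).
- r.snapshot(name): name is "scene" or "top"; returns a dict with "pixels" (400x640x3 uint8, red, green, blue), "intrinsics" (3x3 intrinsics, pixels), "extrinsics" (4x4, takes a point from camera to world coordinates). Camera axes: x right, y down, z forward; pixel columns grow to the right and rows downward; lengths in mm; the calibration is good to about 2 mm. A picture is of the moment at which its call begins. There is no depth.
- r.hand_in(): hands the job in, once; it reports no verdict.
The state is a dict: "time": time; "joint_pos": joint angles; "qd": joint speeds; "joint_efforts": joint torques, N m; "tool_pos": TCP position; "tcp_rot": TCP orientation; "ft_force": force on the tool from outside, world axes, zero at the start; "wrist_torque": the same for the moment, N m; "finger_gap": finger opening in mm.
Only numpy, scipy, OpenCV 4.12 (cv2) and the standard library are available. Lean on these libraries where they do the work, as an engineer would, in place of code of your own. Each camera call takes 0.05 s, during which the arm holds its last target.

## Task

Lock the lid of the grey storage crate: with a fingertip, gently push the arm of each of its two swivel catches round until it points straight in over the lid and its tip lies midway between the pair of rubber ribs there. Do not take hold of the catches, and leave the lid, the things on it and everything else where they are, neither shifted nor lifted.

Things in the scene. Friction and masses are not known exactly. Their poses are not given: they have to be found in the camera images.
- case: grey open-topped plastic crate fixed to the table, 240 mm along its x, 320 mm along its y, 110 mm high, with a ledge 48 mm deep and 110 mm wide at each y end, tops 110 mm above the table, each carrying a catch. Origin: centre of its underside; x away from the robot (turned by up to 0.3 rad), y to the left.
- left_catch (a joint): angle of the left swivel catch's arm about its upright pin, rad, growing counter-clockwise seen from above. 0 and 2 pi = 6.283 both point straight inward over the lid (locked); 1.571 and 4.712 point along the crate's end; 3.142 points straight away from the crate. It turns freely either way between end stops at -0.6 and 6.88, has no detent at the locked angle, and stays where it is left (stiff hinge: about 0.06 N m, 1 to 2 N at the arm).
- left_catch_pin (a point): centre of the left catch's pin, at the arm's mid height (at x 0, y +182 mm in the crate's frame, 142 mm above the table); the pin's cap is 28 mm across and 154 mm above the table. Its axes are the crate's.
- left_catch_tip (a point): middle of the free end of the left catch's arm: a dark steel bar 75 mm long from the pin's centre, 14 mm wide, 16 mm high (134 to 150 mm above the table), turning level. Its x axis points along the arm away from the pin, y across the arm, z up.
- right_catch (a joint): angle of the right swivel catch's arm about its upright pin, rad, growing counter-clockwise seen from above. 0 and 2 pi = 6.283 both point straight inward over the lid (locked); 1.571 and 4.712 point along the crate's end; 3.142 points straight away from the crate. It turns freely either way between end stops at -0.6 and 6.88, has no detent at the locked angle, and stays where it is left (stiff hinge: about 0.06 N m, 1 to 2 N at the arm).
- right_catch_pin (a point): centre of the right catch's pin, at the arm's mid height (at x 0, y -182 mm in the crate's frame, 142 mm above the table); the pin's cap is 28 mm across and 154 mm above the table. Its axes are the crate's.
- right_catch_tip (a point): middle of the free end of the right catch's arm: a dark steel bar 75 mm long from the pin's centre, 14 mm wide, 16 mm high (134 to 150 mm above the table), turning level. Its x axis points along the arm away from the pin, y across the arm, z up.
- lid: loose grey lid lying in the crate's mouth, 246 x 326 x 12 mm, top 122 mm above the table; origin centre of its plate's underside, 110 mm up, axes along the crate's. Before each catch it bears two black rubber ribs, 5 mm high (top 127 mm above the table), 6 mm wide and 55 mm long along y, centred at x +20 and -20 mm, y +125 or -125 mm; the arms pass 7 mm above them.
- torch: black hand torch, 125 mm long, 38 mm across, lying on the lid's middle; origin centre of its underside
- tape_roll: yellow roll of tape, 72 mm across with a 40 mm hole, 24 mm high, lying flat on the table on the right; origin centre of its underside
- padlock: brass padlock, 32 x 44 x 18 mm with a steel shackle, lying on the lid's middle; origin centre of its underside
- mug: white mug, 80 mm across, 90 mm high, beyond the crate; origin centre of its underside
- jar: white jar, 64 mm across, 85 mm high, beyond the crate; origin centre of its underside
- carton: small carton 70 x 120 x 50 mm, on the right; origin centre of its underside
- screwdriver: screwdriver lying on the left; origin centre of its underside

How it is judged:
By the outcome, as a careful person would: the job done as asked, in the order asked, and still so for the second after the job is handed in, with the robot touching nothing.
It also fails if it takes over 58 s, if anything falls off the work surface, if the arm or the gripper's body presses on something with over 40 N, if the wrist force passes 120 N, or if a joint passes its speed limit or range.

## Working session

There is one attempt and no reset: what is moved stays moved. The work goes in short steps, Python scripts to look and compute and a shell command to move; the robot and the scene stay as the last step left them, time stands still between calls to the robot, and variables do not carry over. Pictures are saved under pics/ and viewed, and the job is handed in when it is done.

```bash
ls; mkdir -p pics; python3 - <<'E'
from bench import r
import cv2, numpy as np, json
print(r.sense())
for n in("scene","top"):
    s=r.snapshot(n); cv2.imwrite(f"pics/{n}0.png",s["pixels"][:,:,::-1]); np.savez(f"{n}0.npz",**s); print(n,s["intrinsics"],s["extrinsics"])
E
```

```text
pics
{'time': 0.0, 'joint_pos': array([ 7.15960837e+01,  7.51605956e+00,  8.53311190e+01, -9.30988927e-04,
        8.72641894e+01, -4.89534473e+00]), 'qd': array([ 0.05748138, -0.03441916, -0.0537447 , -0.0623657 , -0.11136144,
        0.10449179]), 'joint_efforts': array([ 5.70387583e-04, -5.69431651e+01, -5.00526345e+01, -2.28330259e-04,
        1.55464956e-02, -5.83864562e-05]), 'tool_pos': array([139.97737724, 582.84490321, 230.21691931]), 'tcp_rot': array([-1.79888959e+02, -8.57723768e-03,  1.66491465e+02]), 'ft_force': array([ 1.15522864,  0.70265238, -0.05788182]), 'wrist_torque': array([-0.0455144 ,  0.02943872,  0.00938423]), 'finger_gap': 85.42341730717676}
scene [[369.0575627    0.         318.07427026]
 [  0.         369.0575627  211.27074105]
 [  0.           0.           1.        ]] [[-7.12115181e-01  4.98203898e-01 -4.94656291e-01  1.08829730e+03]
 [ 7.02021064e-01  5.12976573e-01 -4.93985285e-01  4.88323576e+02]
 [ 7.64169432e-03 -6.99033556e-01 -7.15048035e-01  8.08846595e+02]
 [ 0.00000000e+00  0.00000000e+00  0.00000000e+00  1.00000000e+00]]
top [[365.00643886   0.         319.70157858]
 [  0.         365.00643886 204.32207436]
 [  0.           0.           1.        ]] [[-1.17234895e-02 -9.88991076e-01  1.47510038e-01  4.49422075e+02]
 [-9.99840550e-01  9.60697606e-03 -1.50525796e-02  4.25111115e+00]
 [ 1.34697414e-02 -1.47662986e-01 -9.88946009e-01  1.02766612e+03]
 [ 0.00000000e+00  0.00000000e+00  0.00000000e+00  1.00000000e+00]]
```

View pics/scene0.png

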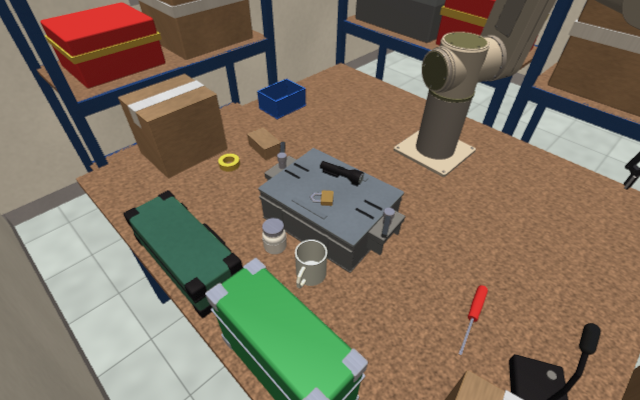

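View pics/top0.png

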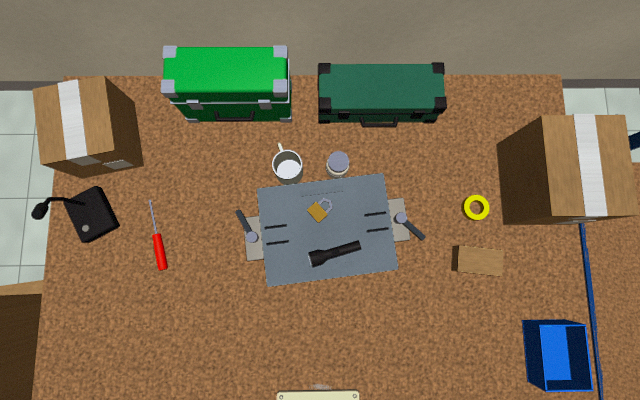

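```bash
python3 - <<'E'
import cv2
a=cv2.imread("pics/top0.png"); cv2.imwrite("pics/topz.png",cv2.resize(a[150:310,225:445],None,fx=3.6,fy=3.6,interpolation=cv2.INTER_CUBIC))
a=cv2.imread("pics/scene0.png"); cv2.imwrite("pics/scenez.png",cv2.resize(a[130:280,240:430],None,fx=4,fy=4,interpolation=cv2.INTER_CUBIC))
E
```

```text
(no output)
```

View pics/topz.png

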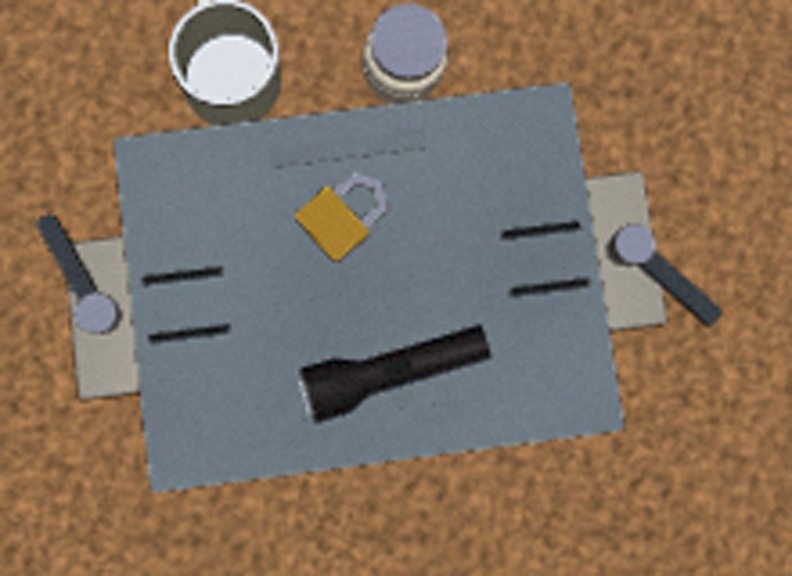

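View pics/scenez.png

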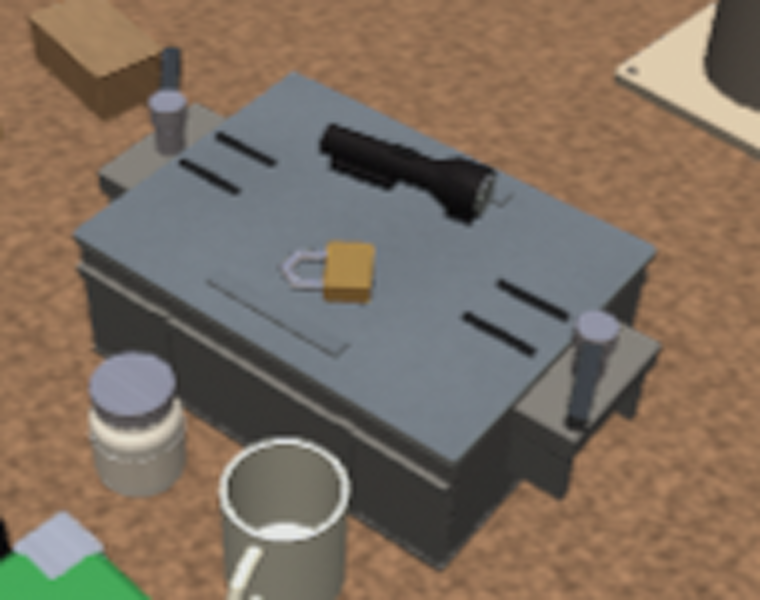

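```bash
cat > h.py <<'E'
import numpy as np, cv2
def load(f): return dict(np.load(f))
def cast(s,uv,z):
    K=s["intrinsics"];E=s["extrinsics"]
    d=E[:3,:3]@np.linalg.inv(K)@np.array([uv[0],uv[1],1.]); o=E[:3,3]
    return o+d*(z-o[2])/d[2]
def proj(s,p):
    E=s["extrinsics"];c=E[:3,:3].T@(np.asarray(p,float)-E[:3,3]); q=s["intrinsics"]@c; return q[:2]/q[2]
def lid(s,roi):
    x0,x1,y0,y1=roi
    hsv=cv2.cvtColor(s["pixels"],cv2.COLOR_RGB2HSV)
    m=np.zeros(hsv.shape[:2],np.uint8)
    m[y0:y1,x0:x1]=cv2.inRange(hsv,(95,20,70),(125,110,200))[y0:y1,x0:x1]
    return m,hsv
E
python3 - <<'E'
from h import *
s=load("top0.npz")
m,hsv=lid(s,(225,445,150,310))
px=s["pixels"]
for (u,v) in [(300,250),(360,210),(251,237),(401,217),(240,222),(418,232),(270,226),(247,250)]: print((u,v),px[v,u],hsv[v,u])
m2=cv2.morphologyEx(m,cv2.MORPH_OPEN,np.ones((5,5)))
cs,_=cv2.findContours(m2,cv2.RETR_EXTERNAL,cv2.CHAIN_APPROX_NONE); c=max(cs,key=cv2.contourArea)
pts=np.array([cast(s,p[0],122)[:2] for p in c],np.float32)
R=cv2.minAreaRect(pts);print(R, cv2.contourArea(c))
cv2.imwrite("pics/m.png",cv2.resize(m2[150:310,225:445],None,fx=3,fy=3))
E
```

```text
(300, 250) [107 117 126] [104  38 126]
(360, 210) [109 120 126] [101  34 126]
(251, 237) [134 139 159] [114  40 159]
(401, 217) [137 143 162] [113  39 162]
(240, 222) [110  83  62] [ 13 111 110]
(418, 232) [57 63 72] [108  53  72]
(270, 226) [43 49 49] [90 31 49]
(247, 250) [154 151 141] [ 23  22 154]
((524.7728271484375, -25.06201171875), (243.1074981689453, 322.5547790527344), 6.738847255706787) 12093.5
```

View pics/m.png

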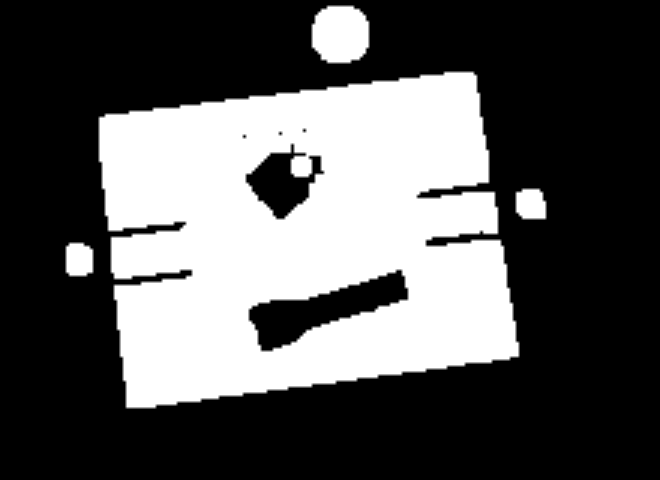

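```bash
cat >> h.py <<'E'
def measure(s,c0=(524.8,-25.1),yaw=6.74,dbg=True):
    hsv=cv2.cvtColor(s["pixels"],cv2.COLOR_RGB2HSV); y=np.radians(yaw)
    ex=np.array([np.cos(y),np.sin(y)]);ey=np.array([-np.sin(y),np.cos(y)])
    out={}
    for side,sg in(("left",1),("right",-1)):
        P=np.array(c0)+sg*182*ey
        # pin cap
        uv=proj(s,[*P,154]); mm=np.zeros(hsv.shape[:2],np.uint8); cv2.circle(mm,tuple(int(round(a)) for a in uv),11,255,-1)
        cap=cv2.inRange(hsv,(108,25,125),(122,90,200))&mm
        M=cv2.moments(cap,True); cu=np.array([M["m10"],M["m01"]])/M["m00"]
        pin=cast(s,cu,154)[:2]
        # arm: dark bluish px around pin, outside the cap, cast to arm top
        mm[:]=0; cv2.circle(mm,tuple(int(round(a)) for a in uv),38,255,-1)
        dk=cv2.inRange(hsv,(95,30,30),(125,140,95))&mm
        n,l,st,ce=cv2.connectedComponentsWithStats(dk,connectivity=8)
        # component whose farthest point is near 75 from pin & near pin
        best=None
        for i in range(1,n):
            if st[i,4]<15: continue
            vv,uu=np.nonzero(l==i); q=np.array([cast(s,(a,b),150)[:2] for a,b in zip(uu,vv)])-pin
            d=np.hypot(*q.T)
            if d.min()<30 and (best is None or st[i,4]>best[0]): best=(st[i,4],q,d)
        if best is None: out[side]=dict(pin=pin); print(side,"pin",pin,"no arm"); continue
        A,q,d=best; sel=d>18
        line=cv2.fitLine(q[sel].astype(np.float32),cv2.DIST_L2,0,.01,.01).ravel(); u=line[:2]*np.sign(line[:2]@q.mean(0))
        off=line[2]*(-u[1])+line[3]*u[0] # lateral offset of axis from pin
        w=q@np.array([-u[1],u[0]])
        inward=-sg*ey; th=np.arctan2(inward[0]*u[1]-inward[1]*u[0],inward@u)
        print(side,"pin",pin.round(1),"crate",(ex@(pin-c0)).round(1),(ey@(pin-c0)).round(1),"area",A,"len",d.max().round(1),"wid",np.ptp(w[sel]).round(1),"axis off",off.round(1),"theta",np.degrees(th).round(1))
        mq=q[d>25].mean(0)
        out[side]=dict(pin=pin,theta=th,u=u)
    return out
E
python3 - <<'E'
from h import *
measure(load("top0.npz"))
E
```

```text
left pin [504.  155.5] crate 0.6 181.8 area 117 len 73.6 wid 12.7 axis off -0.6 theta 112.1
right pin [ 545.8 -205.1] crate -0.3 -181.2 area 116 len 72.1 wid 11.8 axis off -0.3 theta 130.3
```

```bash
cat > pl.py <<'E'
import numpy as np
from scipy.spatial.transform import Rotation as R
from bench import r
C=np.array([524.9,-24.9]);Y=6.7;y=np.radians(Y)
EX=np.array([np.cos(y),np.sin(y)]);EY=np.array([-np.sin(y),np.cos(y)])
def rel(targets,yaw=None):
    """targets: list of (cx,cy,z) crate coords -> rows in tool axes"""
    s=r.sense(); Rt=R.from_euler("xyz",s["tcp_rot"],degrees=True); p=s["tool_pos"]
    a=(R.from_euler("xyz",[180,0,Y+180],degrees=True)); rv=(Rt.inv()*a).as_rotvec()/np.pi
    d=p[:2]-C
    print("t",s["time"],"crate",(EX@d).round(1),(EY@d).round(1),"z",p[2].round(1),"F",s["ft_force"].round(1),"gap",s["finger_gap"].round(1),"rv",rv.round(4))
    for cx,cy,z in targets:
        w=np.array([*(C+cx*EX+cy*EY),z]); print([cx,cy,z],(Rt.inv().apply(w-p)/250).round(3))
def arc(side,ths,rr=58,hy=14.5,hx=11,z=134):
    o=[]
    for t in ths:
        t=np.radians(t)
        if side=="left": P=np.array([0,182]);u=np.array([np.sin(t),-np.cos(t)]);n=np.array([-np.cos(t),-np.sin(t)])
        else: P=np.array([0,-182]);u=np.array([-np.sin(t),np.cos(t)]);n=np.array([np.cos(t),np.sin(t)])
        c=P+rr*u-n*(7+hx*abs(n[0])+hy*abs(n[1])); o.append((*c.round(1),z))
    return o
E
python3 -c "
from pl import *
rel([(41,245,231),(41,245,180)])
print(arc('left',[112,100,80,60,40,20,8]))
from h import *
print(proj(load('top0.npz'),[140,583,231]))"
```

```text
Traceback (most recent call last):
  File "pl.py", line 11, in rel
    print("t",s["time"],"crate",(EX@d).round(1),(EY@d).round(1),"z",p[2].round(1),"F",s["ft_force"].round(1),"gap",s["finger_gap"].round(1),"rv",rv.round(4))
                                                                                                                   ^^^^^^^^^^^^^^^^^^^^^
AttributeError: 'float' object has no attribute 'round'
```

```bash
sed -i 's/s\["finger_gap"\].round(1)/round(s["finger_gap"],1)/' pl.py; python3 -c "
from pl import *
rel([(41,245,231),(41,245,180)])
print(arc('left',[112,100,80,60,40,20,8]))
from h import *
print(proj(load('top0.npz'),[140,583,231]))"
```

```text
t 0.1 crate -311.4 648.6 z 230.3 F [-0.5  0.6  0.1] gap 85.3 rv [-5.000e-04 -1.000e-04 -1.123e-01]
[41, 245, 231] [-1.880e+00 -1.028e+00 -1.000e-03]
[41, 245, 180] [-1.88  -1.028  0.203]
[(np.float64(44.6), np.float64(226.5), 134), (np.float64(53.1), np.float64(214.9), 134), (np.float64(61.1), np.float64(194.8), 134), (np.float64(62.8), np.float64(174.7), 134), (np.float64(56.2), np.float64(153.5), 134), (np.float64(40.8), np.float64(135.1), 134), (np.float64(27.8), np.float64(127.3), 134)]
[ 28.21604753 417.90718377]
```

Two calls for the transit (each row up to 50 mm; total 537 mm), closing the fingers on the way.

```bash
python3 -m jog '[[-0.16,-0.09,0,0,0,-0.03],[-0.32,-0.175,0,0,0,-0.06],[-0.48,-0.26,0,0,0,-0.09],[-0.64,-0.35,0,0,0,-0.112],[-0.8,-0.44,0,0,0,-0.112],[-0.94,-0.514,0,0,0,-0.112],[-0.94,-0.514,0,0,0,-0.112],[-0.94,-0.514,0,0,0,-0.112]]' 0; python3 -c "
from pl import *
rel([(41,245,231),(41,245,180)])"
```

```text
time: 0.9
tool_pos: [339.0, 402.9, 230.9]
tcp_rot: [-180.0, -0.0, -173.5]
ft_force: [0.5, -0.1, -0.6]
finger_gap: 0.1
t 0.9 crate -134.7 446.6 z 230.9 F [ 0.5 -0.1 -0.6] gap 0.1 rv [-0.     -0.0002 -0.0011]
[41, 245, 231] [-0.706 -0.804 -0.001]
[41, 245, 180] [-0.706 -0.804  0.203]
```

```bash
python3 -m jog '[[-0.12,-0.14,0,0,0,-0.001],[-0.24,-0.27,0,0,0,-0.001],[-0.36,-0.41,0,0,0,-0.001],[-0.48,-0.54,0.05,0,0,-0.001],[-0.6,-0.68,0.1,0,0,-0.001],[-0.706,-0.804,0.15,0,0,-0.001],[-0.706,-0.804,0.2,0,0,-0.001],[-0.706,-0.804,0.2,0,0,-0.001]]'; python3 -c "
from pl import *
rel([(41,245,134)]+arc('left',[112,100,90,80,70,60,50,40,30,20,12]))"
```

```text
time: 1.7
tool_pos: [535.6, 224.6, 178.4]
tcp_rot: [-180.0, -0.3, -173.2]
ft_force: [0.4, -0.3, -1.0]
finger_gap: -0.1
t 1.7 crate 39.7 246.5 z 178.4 F [ 0.4 -0.3 -1. ] gap -0.1 rv [-0.0001 -0.0016  0.0006]
[41, 245, 134] [-0.006 -0.006  0.178]
[np.float64(44.6), np.float64(226.5), 134] [-0.02  -0.08   0.178]
[np.float64(53.1), np.float64(214.9), 134] [-0.054 -0.127  0.177]
[np.float64(58.0), np.float64(203.5), 134] [-0.074 -0.172  0.177]
[np.float64(61.1), np.float64(194.8), 134] [-0.086 -0.207  0.177]
[np.float64(62.8), np.float64(185.1), 134] [-0.093 -0.246  0.177]
[np.float64(62.8), np.float64(174.7), 134] [-0.093 -0.287  0.177]
[np.float64(60.6), np.float64(164.0), 134] [-0.084 -0.33   0.177]
[np.float64(56.2), np.float64(153.5), 134] [-0.066 -0.372  0.177]
[np.float64(49.6), np.float64(143.7), 134] [-0.04  -0.411  0.178]
[np.float64(40.8), np.float64(135.1), 134] [-0.004 -0.446  0.178]
[np.float64(32.4), np.float64(129.6), 134] [ 0.029 -0.468  0.178]
```

```bash
python3 - <<'E'
from bench import r
import cv2
for n in("scene","top"):
    s=r.snapshot(n); a=s["pixels"][:,:,::-1]
    a=a[100:300,220:470] if n=="top" else a[80:280,240:490]
    cv2.imwrite(f"pics/{n}1.png",cv2.resize(a,None,fx=3,fy=3,interpolation=cv2.INTER_CUBIC))
E
```

```text
(no output)
```

View pics/scene1.png

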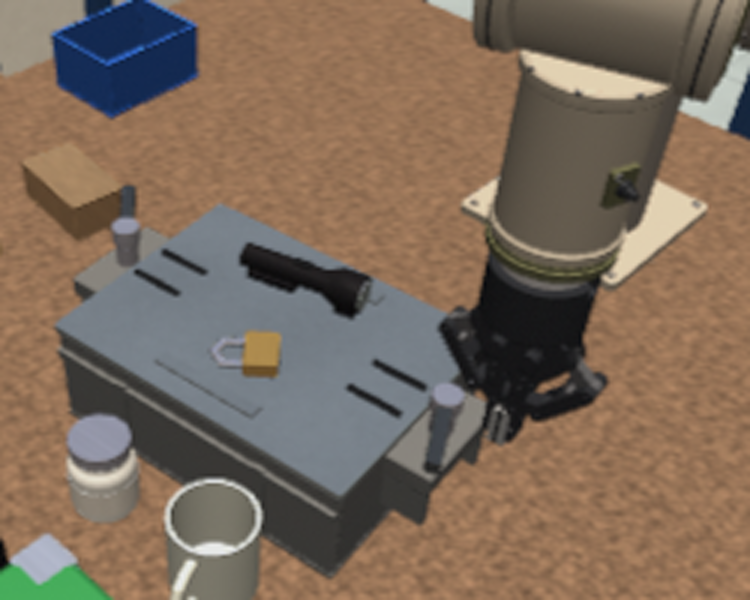

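View pics/top1.png

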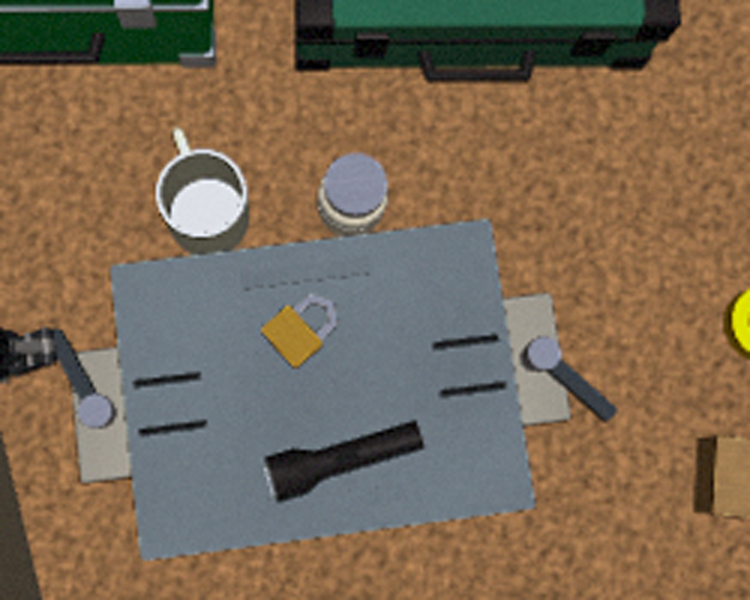

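```bash
python3 -m jog '[[-0.006,-0.006,0.09,0,0,0],[-0.006,-0.006,0.178,0,0,0],[-0.006,-0.006,0.178,0,0,0],[-0.013,-0.04,0.178,0,0,0],[-0.02,-0.08,0.178,0,0,0],[-0.037,-0.104,0.178,0,0,0],[-0.054,-0.127,0.178,0,0,0],[-0.064,-0.15,0.178,0,0,0],[-0.074,-0.172,0.178,0,0,0],[-0.074,-0.172,0.178,0,0,0]]'; cat > pic.py <<'E'
from bench import r
import cv2,sys,numpy as np
k=sys.argv[1]
o=[]
for n in("scene","top"):
    s=r.snapshot(n); np.savez(f"{n}{k}.npz",**s); a=s["pixels"][:,:,::-1]
    a=a[140:290,225:445] if n=="top" else a[120:270,240:440]
    o.append(cv2.resize(a,(800 if n=="top" else 800,0) if 0 else (400,300),interpolation=cv2.INTER_CUBIC) if 0 else cv2.resize(a,(440,300) if n=="top" else (360,270),interpolation=cv2.INTER_CUBIC))
h=300; o=[cv2.copyMakeBorder(x,0,h-x.shape[0],0,0,cv2.BORDER_CONSTANT) for x in o]
cv2.imwrite(f"pics/p{k}.png",cv2.hconcat(o))
E
python3 pic.py 2;  python3 -c "
from pl import *
rel(arc('left',[90,80,70,60,50,40,30,20,12]))"
```

```text
time: 2.8
tool_pos: [561.3, 182.9, 136.8]
tcp_rot: [-180.0, 0.0, -173.2]
ft_force: [0.4, 0.6, -0.3]
finger_gap: -0.1
t 2.9 crate 60.0 202.8 z 136.7 F [-0.3  0.3 -0.4] gap 0.1 rv [-0.0001 -0.      0.0005]
[np.float64(58.0), np.float64(203.5), 134] [0.008 0.003 0.011]
[np.float64(61.1), np.float64(194.8), 134] [-0.004 -0.032  0.011]
[np.float64(62.8), np.float64(185.1), 134] [-0.011 -0.071  0.011]
[np.float64(62.8), np.float64(174.7), 134] [-0.011 -0.112  0.011]
[np.float64(60.6), np.float64(164.0), 134] [-0.002 -0.155  0.011]
[np.float64(56.2), np.float64(153.5), 134] [ 0.016 -0.197  0.011]
[np.float64(49.6), np.float64(143.7), 134] [ 0.042 -0.236  0.011]
[np.float64(40.8), np.float64(135.1), 134] [ 0.077 -0.271  0.011]
[np.float64(32.4), np.float64(129.6), 134] [ 0.111 -0.293  0.011]
```

View pics/p2.png

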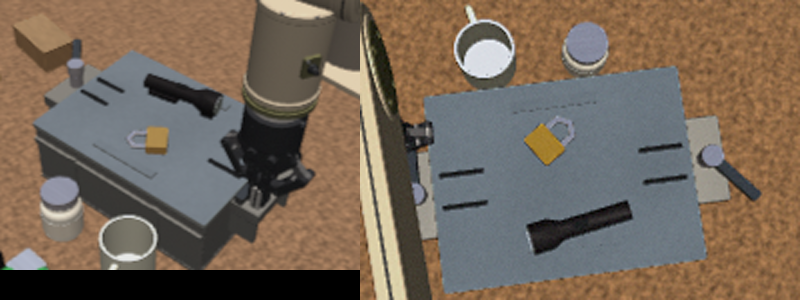

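```bash
python3 -m jog '[[-0.004,-0.03,0.006,0,0,0],[-0.011,-0.07,0.006,0,0,0],[-0.011,-0.11,0.006,0,0,0],[-0.002,-0.155,0.006,0,0,0],[0.016,-0.197,0.006,0,0,0],[0.042,-0.236,0.006,0,0,0],[0.06,-0.255,0.006,0,0,0],[0.077,-0.271,0.006,0,0,0],[0.09,-0.281,0.006,0,0,0],[0.09,-0.281,0.006,0,0,0]]'; 
python3 pic.py 3;  python3 -c "
from pl import *
rel(arc('left',[20,15,10,6,3,0]))"
```

```text
time: 3.9
tool_pos: [546.3, 111.0, 135.4]
tcp_rot: [-180.0, -0.0, -173.2]
ft_force: [1.1, -0.5, 1.4]
finger_gap: -0.1
t 4.0 crate 37.5 132.8 z 135.4 F [-0.6 -0.5 -1.1] gap 0.1 rv [-0.0001  0.      0.0008]
[np.float64(40.8), np.float64(135.1), 134] [-0.013  0.009  0.005]
[np.float64(35.7), np.float64(131.5), 134] [ 0.007 -0.005  0.005]
[np.float64(30.1), np.float64(128.4), 134] [ 0.03  -0.018  0.005]
[np.float64(25.4), np.float64(126.4), 134] [ 0.049 -0.026  0.005]
[np.float64(21.8), np.float64(125.1), 134] [ 0.063 -0.031  0.005]
[np.float64(18.0), np.float64(124.0), 134] [ 0.078 -0.035  0.005]
```

View pics/p3.png

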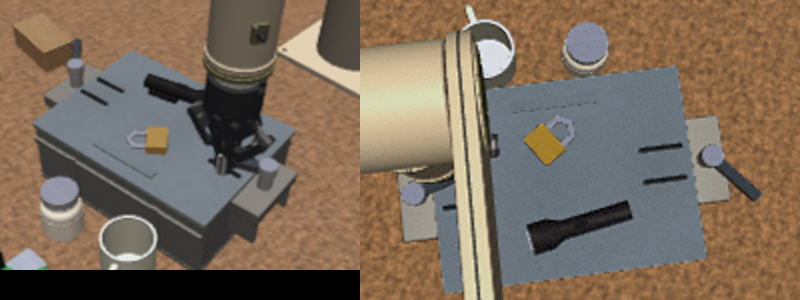

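```bash
python3 -m jog '[[0.015,-0.01,0.003,0,0,0],[0.03,-0.018,0.003,0,0,0],[0.04,-0.022,0.003,0,0,0],[0.049,-0.026,0.003,0,0,0],[0.056,-0.028,0.003,0,0,0],[0.06,-0.03,0.003,0,0,0],[0.06,-0.03,0.003,0,0,0]]'; 
python3 -c "
from pl import *
rel([])";  python3 -m jog '[[-0.02,0,0,0,0,0],[-0.1,0,0,0,0,0],[-0.2,0,-0.1,0,0,0],[-0.3,0.15,-0.3,0,0,0],[-0.3,0.35,-0.3,0,0,0],[-0.3,0.55,-0.3,0,0,0],[-0.3,0.7,-0.3,0,0,0],[-0.3,0.7,-0.3,0,0,0]]'; python3 pic.py 4
python3 -c "
from h import *
measure(load('top4.npz'))"
```

```text
time: 4.7
tool_pos: [532.5, 102.1, 134.5]
tcp_rot: [-180.0, -0.0, -173.2]
ft_force: [-0.3, -0.2, 0.9]
finger_gap: -0.0
t 4.7 crate 22.4 125.2 z 134.5 F [-0.3 -0.2  0.9] gap -0.0 rv [-0.     -0.0001  0.0007]
time: 5.5
tool_pos: [585.0, 291.1, 209.4]
tcp_rot: [179.9, -0.0, -172.8]
ft_force: [0.4, -0.9, 0.0]
finger_gap: -0.3
left pin [504.1 155.3] crate 0.6 181.6 area 138 len 74.6 wid 15.7 axis off -1.2 theta 3.4
right pin [ 545.9 -205.1] crate -0.2 -181.2 area 117 len 72.2 wid 12.1 axis off 0.0 theta 129.7
```

View pics/p4.png

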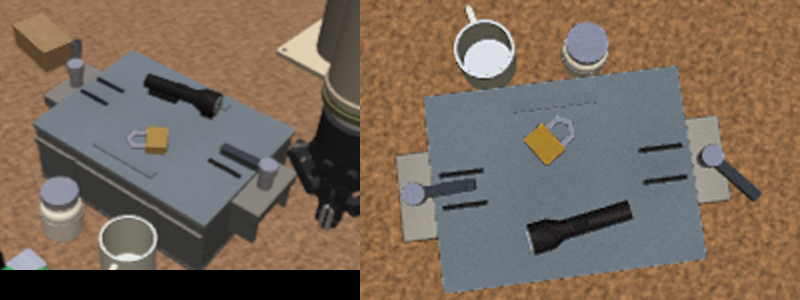

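```bash
cat >> h.py <<'E'
def ribs(s,cam="top"):
    from pl import C,EX,EY
    hsv=cv2.cvtColor(s["pixels"],cv2.COLOR_RGB2HSV); g=s["pixels"].max(2)
    for side,sg in(("left",1),("right",-1)):
        for x in(20,-20):
            W=[C+(x+a)*EX+(sg*125+b)*EY for a,b in((-8,-33),(8,-33),(8,33),(-8,33))]
            poly=np.array([proj(s,[*w,127]) for w in W]).round().astype(np.int32)
            mm=np.zeros(g.shape,np.uint8); cv2.fillPoly(mm,[poly],255)
            wt=np.clip(95-g.astype(float),0,60)*(mm>0)
            v,u=np.nonzero(wt); ww=wt[v,u]
            q=np.array([cast(s,(a,b),127)[:2] for a,b in zip(u,v)])-C
            print(side,x,"rib crate",(np.average(q@EX,weights=ww)).round(1),(np.average(q@EY,weights=ww)).round(1),len(u))
def tip(s,sg):
    """outer part of a nearly locked arm: crate x of its centre line at several y"""
    from pl import C,EX,EY
    g=s["pixels"].max(2)
    W=[C+a*EX+(sg*b)*EY for a,b in((-13,105),(13,105),(13,165),(-13,165))]
    poly=np.array([proj(s,[*w,150]) for w in W]).round().astype(np.int32)
    mm=np.zeros(g.shape,np.uint8); cv2.fillPoly(mm,[poly],255)
    hs=cv2.cvtColor(s["pixels"],cv2.COLOR_RGB2HSV)
    wt=np.clip(95-g.astype(float),0,25)*(mm>0)
    v,u=np.nonzero(wt); q=np.array([cast(s,(a,b),150)[:2] for a,b in zip(u,v)])-C; ww=wt[v,u]
    X=q@EX;Yy=q@EY*sg
    k=np.polyfit(Yy,X,1,w=np.sqrt(ww)); print("arm x at tip(y107)",np.polyval(k,107).round(1),"at pin(y182)",np.polyval(k,182).round(1),"deg",np.degrees(np.arctan(-k[0])).round(1))
E
python3 -c "
from h import *
s=load('top4.npz'); ribs(s); tip(s,1)
s=load('top0.npz'); ribs(s)
s=load('scene4.npz'); ribs(s)"
```

```text
left 20 rib crate 19.7 124.7 73
left -20 rib crate -19.7 124.3 65
right 20 rib crate 20.2 -124.3 66
right -20 rib crate -19.7 -124.7 67
arm x at tip(y107) 3.0 at pin(y182) -0.2 deg 2.4
left 20 rib crate 20.2 124.5 65
left -20 rib crate -19.7 124.2 64
right 20 rib crate 20.2 -124.3 67
right -20 rib crate -19.7 -124.6 68
left 20 rib crate 25.4 128.1 43
left -20 rib crate -15.2 130.7 55
right 20 rib crate 25.5 -122.6 36
right -20 rib crate -14.3 -122.9 30
```

```bash
python3 -c "
from pl import *
rel([(90,125,209),(40,125,160),(40,125,134.5),(26,125,134.5),(22,125,134.5),(19.3,125,134.5)])"
```

```text
t 5.6 crate 97.0 301.8 z 209.0 F [ 0.5 -1.   0.1] gap -0.0 rv [-0.0002 -0.0002  0.0016]
[90, 125, 209] [ 0.032 -0.707  0.001]
[40, 125, 160] [ 0.231 -0.706  0.197]
[40, 125, 134.5] [ 0.231 -0.706  0.299]
[26, 125, 134.5] [ 0.287 -0.705  0.299]
[22, 125, 134.5] [ 0.303 -0.705  0.299]
[19.3, 125, 134.5] [ 0.314 -0.705  0.299]
```

```bash
python3 -m jog '[[0.03,-0.2,0,0,0,0],[0.03,-0.4,0,0,0,0],[0.03,-0.6,0,0,0,0],[0.08,-0.706,0.05,0,0,0],[0.2,-0.706,0.2,0,0,0],[0.23,-0.706,0.29,0,0,0.001],[0.23,-0.706,0.298,0,0,0.001],[0.23,-0.706,0.298,0,0,0.001]]'; python3 -c "
from pl import *
rel([(26,125,134.5),(22,125,134.5),(19.3,125,134.5)])"
```

```text
time: 6.4
tool_pos: [550.6, 101.7, 135.3]
tcp_rot: [-180.0, -0.0, -173.4]
ft_force: [0.9, 0.5, 1.2]
finger_gap: -0.1
t 6.4 crate 40.3 122.8 z 135.3 F [0.9 0.5 1.2] gap -0.1 rv [-0.0001 -0.     -0.0007]
[26, 125, 134.5] [0.057 0.009 0.003]
[22, 125, 134.5] [0.073 0.009 0.003]
[19.3, 125, 134.5] [0.084 0.009 0.003]
```

```bash
python3 -m jog '[[0.03,0.005,0.003,0,0,0],[0.05,0.009,0.003,0,0,0],[0.062,0.009,0.003,0,0,0],[0.072,0.009,0.003,0,0,0],[0.079,0.009,0.003,0,0,0],[0.084,0.009,0.003,0,0,0],[0.084,0.009,0.003,0,0,0]]'; 
python3 -c "
from pl import *
rel([])";  python3 -m jog '[[-0.02,0,0,0,0,0],[-0.1,0,0,0,0,0],[-0.2,0,-0.1,0,0,0],[-0.3,0.15,-0.3,0,0,0],[-0.3,0.35,-0.3,0,0,0],[-0.3,0.55,-0.3,0,0,0],[-0.3,0.7,-0.3,0,0,0],[-0.3,0.7,-0.3,0,0,0]]'; python3 pic.py 5
python3 -c "
from h import *
s=load('top5.npz');measure(s);tip(s,1)
a=s['pixels'][205:275,235:305,::-1]; cv2.imwrite('pics/z5.png',cv2.resize(a,None,fx=8,fy=8,interpolation=cv2.INTER_NEAREST))"
```

```text
time: 7.1
tool_pos: [529.3, 102.7, 134.5]
tcp_rot: [180.0, 0.0, -173.3]
ft_force: [1.3, 0.8, 1.5]
finger_gap: 0.1
t 7.1 crate 19.2 126.2 z 134.5 F [1.3 0.8 1.5] gap 0.1 rv [ 0.      0.0002 -0.0003]
time: 7.9
tool_pos: [581.9, 291.3, 208.9]
tcp_rot: [179.9, -0.0, -173.0]
ft_force: [0.0, -0.2, 0.5]
finger_gap: 0.1
left pin [503.8 155.5] crate 0.3 181.8 area 144 len 74.3 wid 15.7 axis off -1.2 theta 1.1
right pin [ 545.7 -205.1] crate -0.4 -181.2 area 115 len 72.0 wid 11.7 axis off -0.1 theta 130.2
arm x at tip(y107) -0.5 at pin(y182) -0.4 deg -0.1
```

View pics/z5.png

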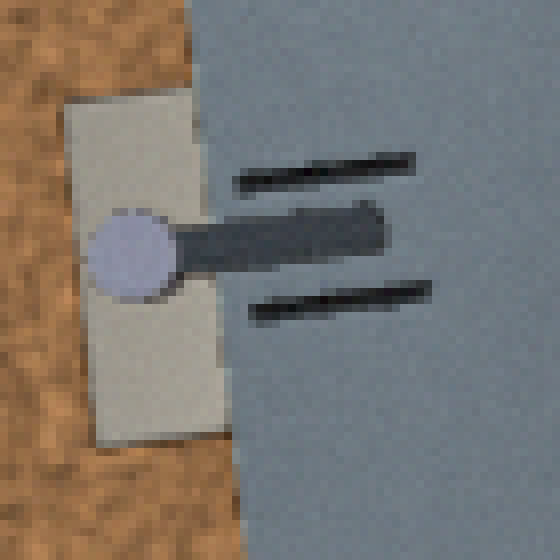

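```bash
python3 -c "
from h import *
from pl import C,EX,EY
s=load('scene0.npz'); K=s['intrinsics'];E=s['extrinsics']
for uv in [(606,380),(600,395),(545,415),(497,437),(445,320),(470,375)]:
    d=E[:3,:3]@np.linalg.inv(K)@np.array([240+uv[0]/3,80+uv[1]/3,1]);o=E[:3,3]
    n=EX; t=(39.7-n@(o[:2]-C))/(n@d[:2]); p=o+t*d; print(uv,'dy',(EY@(p[:2]-C)-246.5).round(1),'dz',(p[2]-178.4).round(1))
s=load('top0.npz')
for z in(122,141,160):
  for uv in((490,345),(480,325),(490,357)):
    p=cast(s,(225+uv[0]/3.6,150+uv[1]/3.6),z)[:2]-C; print('torch',z,(EX@p).round(),(EY@p).round())
"
```

```text
(606, 380) dy 63.9 dz 97.7
(600, 395) dy 63.4 dz 82.7
(545, 415) dy 30.8 dz 40.6
(497, 437) dy 0.1 dz -4.9
(445, 320) dy -61.1 dz 81.9
(470, 375) dy -32.6 dz 42.3
torch 122 -55.0 -80.0
torch 122 -40.0 -75.0
torch 122 -63.0 -79.0
torch 141 -55.0 -77.0
torch 141 -41.0 -73.0
torch 141 -63.0 -76.0
torch 160 -55.0 -75.0
torch 160 -42.0 -70.0
torch 160 -63.0 -74.0
```

```bash
python3 -c "
from pl import *
print(arc('right',[130])); a=arc('right',[130])[0]
b=(a[0]+10,a[1]-14)
rel([(97,302,225),(b[0],b[1],225),(b[0],b[1],180)])"
```

```text
[(np.float64(-28.2), np.float64(-238.6), 134)]
t 8.0 crate 93.9 302.4 z 208.5 F [ 0.2 -1.   0.4] gap 0.0 rv [-0.0002 -0.0003  0.0006]
[97, 302, 225] [-0.012 -0.002 -0.066]
[np.float64(-18.2), np.float64(-252.6), 225] [ 0.453 -2.219 -0.064]
[np.float64(-18.2), np.float64(-252.6), 180] [ 0.452 -2.219  0.116]
```

```bash
python3 -m jog '[[0.02,-0.1,-0.065,0,0,0],[0.05,-0.26,-0.065,0,0,0],[0.08,-0.42,-0.065,0,0,0],[0.11,-0.58,-0.065,0,0,0],[0.14,-0.74,-0.065,0,0,0],[0.17,-0.9,-0.065,0,0,0],[0.19,-1,-0.065,0,0,0]]';python3 -m jog '[[0.03,-0.16,0,0,0,0],[0.06,-0.32,0,0,0,0],[0.1,-0.48,0,0,0,0],[0.13,-0.64,0,0,0,0],[0.16,-0.8,0,0,0,0],[0.2,-0.96,0,0,0,0],[0.2,-1,0,0,0,0],[0.2,-1,0,0,0,0]]'; python3 -c "
from pl import *
rel([(-18,-253,225),(-18,-253,180),(-18,-253,134.5)]+arc('right',[130,120,110,100,90]))"
```

```text
time: 8.7
tool_pos: [564.6, 26.8, 225.4]
tcp_rot: [-179.9, -0.0, -173.6]
ft_force: [0.5, -0.2, -0.2]
finger_gap: 0.1
time: 9.5
tool_pos: [543.4, -225.5, 225.2]
tcp_rot: [180.0, -0.0, -173.6]
ft_force: [0.2, 0.9, 0.3]
finger_gap: -0.3
t 9.5 crate -5.0 -201.4 z 225.2 F [0.2 0.9 0.3] gap -0.3 rv [ 0.     -0.0002 -0.0017]
[-18, -253, 225] [ 0.051 -0.207  0.001]
[-18, -253, 180] [ 0.051 -0.207  0.181]
[-18, -253, 134.5] [ 0.05  -0.207  0.363]
[np.float64(-28.2), np.float64(-238.6), 134] [ 0.092 -0.149  0.365]
[np.float64(-37.7), np.float64(-232.7), 134] [ 0.13  -0.126  0.365]
[np.float64(-46.2), np.float64(-224.8), 134] [ 0.164 -0.095  0.365]
[np.float64(-53.1), np.float64(-214.9), 134] [ 0.192 -0.055  0.365]
[np.float64(-58.0), np.float64(-203.5), 134] [ 0.212 -0.01   0.365]
```

```bash
python3 -m jog '[[0.03,-0.12,0,0,0,-0.0015],[0.05,-0.207,0.05,0,0,-0.0015],[0.05,-0.207,0.2,0,0,-0.0015],[0.05,-0.207,0.3,0,0,-0.0015],[0.05,-0.207,0.362,0,0,-0.0015],[0.05,-0.207,0.362,0,0,-0.0015]]'; python3 pic.py 6; python3 -c "
from pl import *
rel(arc('right',[130,120,110,100,90,80,70,60,50,40,30,25]))"
```

```text
time: 10.1
tool_pos: [536.6, -273.8, 132.2]
tcp_rot: [179.8, -0.2, -173.0]
ft_force: [-0.3, 0.1, -0.4]
finger_gap: 0.0
t 10.2 crate -15.7 -250.2 z 136.0 F [-0.6 -1.   0.2] gap 0.2 rv [-0.0001  0.0002  0.0015]
[np.float64(-28.2), np.float64(-238.6), 134] [0.05  0.047 0.008]
[np.float64(-37.7), np.float64(-232.7), 134] [0.088 0.07  0.008]
[np.float64(-46.2), np.float64(-224.8), 134] [0.122 0.102 0.008]
[np.float64(-53.1), np.float64(-214.9), 134] [0.149 0.142 0.008]
[np.float64(-58.0), np.float64(-203.5), 134] [0.168 0.188 0.008]
[np.float64(-61.1), np.float64(-194.8), 134] [0.181 0.223 0.008]
[np.float64(-62.8), np.float64(-185.1), 134] [0.187 0.261 0.008]
[np.float64(-62.8), np.float64(-174.7), 134] [0.187 0.303 0.008]
[np.float64(-60.6), np.float64(-164.0), 134] [0.178 0.346 0.008]
[np.float64(-56.2), np.float64(-153.5), 134] [0.16  0.388 0.008]
[np.float64(-49.6), np.float64(-143.7), 134] [0.134 0.427 0.008]
[np.float64(-45.4), np.float64(-139.2), 134] [0.117 0.445 0.008]
```

View pics/p6.png

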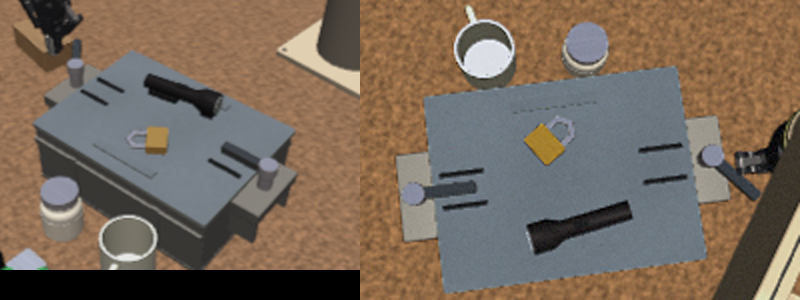

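```bash
python3 -m jog '[[0.025,0.024,0.005,0,0,0],[0.05,0.047,0.005,0,0,0],[0.088,0.07,0.005,0,0,0],[0.122,0.102,0.005,0,0,0],[0.149,0.142,0.005,0,0,0],[0.168,0.188,0.005,0,0,0],[0.181,0.223,0.005,0,0,0],[0.187,0.26,0.005,0,0,0],[0.187,0.303,0.005,0,0,0],[0.187,0.303,0.005,0,0,0]]'; python3 pic.py 7; python3 -c "
from pl import *
rel(arc('right',[60,50,40,30,20,15,10,6,4]))"
```

```text
time: 11.2
tool_pos: [482.3, -204.6, 133.7]
tcp_rot: [180.0, -0.0, -173.0]
ft_force: [0.3, 0.8, -1.0]
finger_gap: 0.3
t 11.3 crate -63.3 -174.4 z 133.6 F [ 0.1 -0.3 -1.1] gap 0.2 rv [ 0.0002 -0.0002  0.0015]
[np.float64(-62.8), np.float64(-174.7), 134] [-0.002 -0.001 -0.002]
[np.float64(-60.6), np.float64(-164.0), 134] [-0.011  0.042 -0.002]
[np.float64(-56.2), np.float64(-153.5), 134] [-0.029  0.084 -0.002]
[np.float64(-49.6), np.float64(-143.7), 134] [-0.055  0.123 -0.002]
[np.float64(-40.8), np.float64(-135.1), 134] [-0.091  0.157 -0.002]
[np.float64(-35.7), np.float64(-131.5), 134] [-0.111  0.171 -0.002]
[np.float64(-30.1), np.float64(-128.4), 134] [-0.134  0.183 -0.002]
[np.float64(-25.4), np.float64(-126.4), 134] [-0.152  0.191 -0.002]
[np.float64(-23.0), np.float64(-125.5), 134] [-0.162  0.195 -0.002]
```

View pics/p7.png

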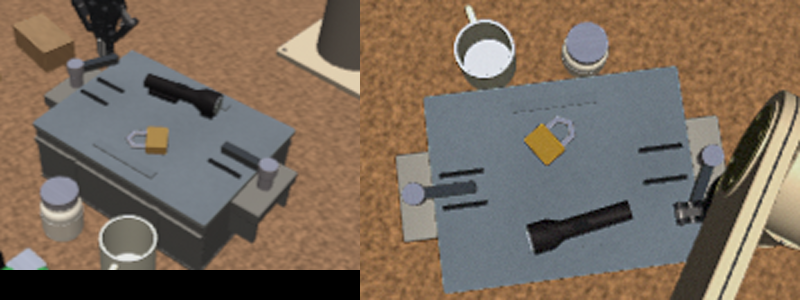

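```bash
python3 -c "
from h import *
from pl import C,EX,EY
s=load('top7.npz')
for z in (134,150,175):
  w=C-63.3*EX-174.4*EY; print(proj(s,[*w,z]))
for t in(60,70,80):
  t=np.radians(t);w=C+(-75*np.sin(t))*EX+(-182+75*np.cos(t))*EY; print(proj(s,[*w,150]))
a=s['pixels'][205:275,375:445,::-1]; cv2.imwrite('pics/z7.png',cv2.resize(a,None,fx=8,fy=8,interpolation=cv2.INTER_NEAREST))"
```

```text
[400.44939248 244.16701176]
[401.99776504 243.90228615]
[404.53233364 243.46895038]
[389.82750037 246.19144454]
[395.06185507 247.85647088]
[400.47831891 248.58797925]
```

View pics/z7.png

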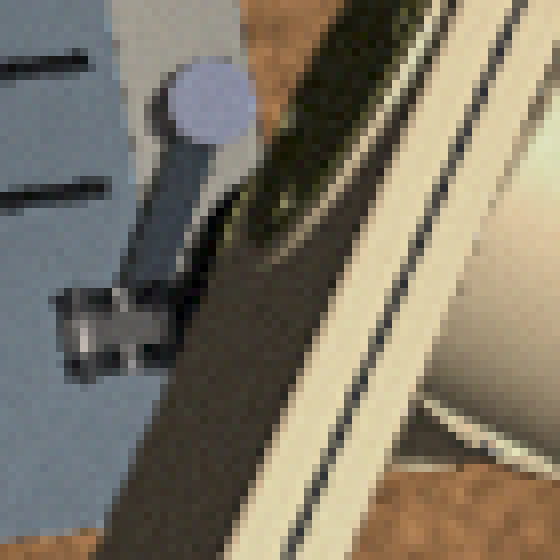

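```bash
python3 -m jog '[[-0.011,0.042,-0.002,0,0,0.001],[-0.029,0.084,-0.002,0,0,0.0015],[-0.055,0.123,-0.002,0,0,0.0015],[-0.073,0.14,-0.002,0,0,0.0015],[-0.091,0.157,-0.002,0,0,0.0015],[-0.111,0.171,-0.002,0,0,0.0015],[-0.124,0.178,-0.002,0,0,0.0015],[-0.134,0.183,-0.002,0,0,0.0015],[-0.14,0.186,-0.002,0,0,0.0015],[-0.14,0.186,-0.002,0,0,0.0015]]'; python3 pic.py 8; python3 -c "
from pl import *
rel(arc('right',[6,4,0]))"
```

```text
time: 12.3
tool_pos: [511.7, -155.6, 134.2]
tcp_rot: [180.0, 0.0, -173.4]
ft_force: [-0.7, -0.0, -1.5]
finger_gap: 0.2
t 12.4 crate -28.4 -128.4 z 134.3 F [ 0.4 -0.1  0.1] gap -0.0 rv [ 0.0001  0.0001 -0.0003]
[np.float64(-25.4), np.float64(-126.4), 134] [-0.012  0.008  0.001]
[np.float64(-23.0), np.float64(-125.5), 134] [-0.022  0.012  0.001]
[np.float64(-18.0), np.float64(-124.0), 134] [-0.042  0.018  0.001]
```

View pics/p8.png

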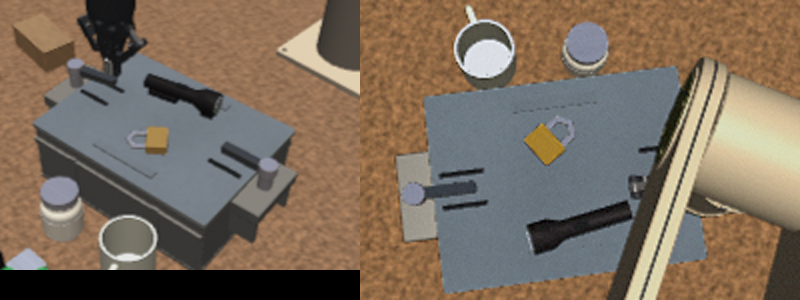

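```bash
python3 -m jog '[[-0.01,0.006,0.001,0,0,0],[-0.018,0.009,0.001,0,0,0],[-0.025,0.011,0.001,0,0,0],[-0.03,0.012,0.001,0,0,0],[-0.03,0.012,0.001,0,0,0]]'; 
python3 -c "
from pl import *
rel([])";  python3 -m jog '[[0.02,0,0,0,0,0],[0.08,0,-0.05,0,0,0],[0.12,0,-0.2,0,0,0],[0.12,-0.15,-0.35,0,0,0],[0.12,-0.35,-0.35,0,0,0],[0.12,-0.55,-0.35,0,0,0],[0.12,-0.75,-0.35,0,0,0],[0.12,-0.75,-0.35,0,0,0]]'; python3 pic.py 9
python3 -c "
from h import *
s=load('top9.npz');measure(s);tip(s,1);tip(s,-1);ribs(s)
a=s['pixels'][190:260,340:410,::-1]; cv2.imwrite('pics/z9.png',cv2.resize(a,None,fx=8,fy=8,interpolation=cv2.INTER_NEAREST))"
```

```text
time: 12.9
tool_pos: [518.9, -151.7, 134.1]
tcp_rot: [180.0, 0.0, -173.3]
ft_force: [0.3, 0.5, 0.8]
finger_gap: 0.1
t 12.9 crate -20.7 -125.3 z 134.1 F [0.3 0.5 0.8] gap 0.1 rv [ 0.      0.     -0.0002]
time: 13.7
tool_pos: [509.4, -346.8, 220.3]
tcp_rot: [-180.0, -0.1, -173.6]
ft_force: [-0.6, 1.3, -0.3]
finger_gap: -0.1
left pin [503.8 155.5] crate 0.4 181.8 area 145 len 74.4 wid 15.3 axis off -1.5 theta 0.6
right pin [ 545.9 -205. ] crate -0.1 -181.1 area 133 len 76.9 wid 16.4 axis off -1.2 theta 5.7
arm x at tip(y107) -0.5 at pin(y182) -0.4 deg -0.1
arm x at tip(y107) -4.8 at pin(y182) -0.4 deg -3.4
left 20 rib crate 20.2 124.5 66
left -20 rib crate -19.7 124.2 63
right 20 rib crate 20.2 -124.6 64
right -20 rib crate -19.7 -124.8 66
```

View pics/z9.png

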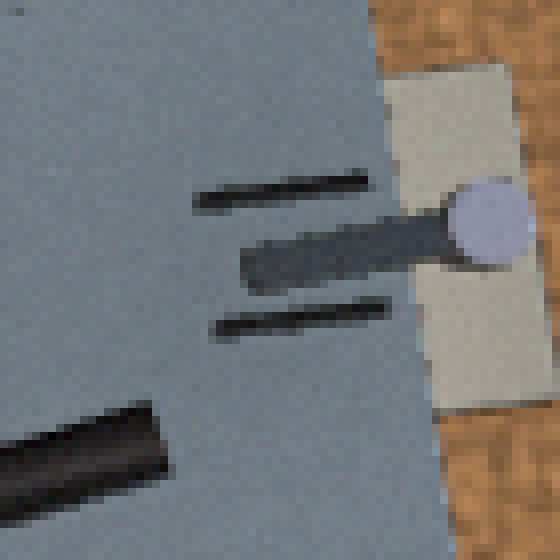

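View pics/p9.png

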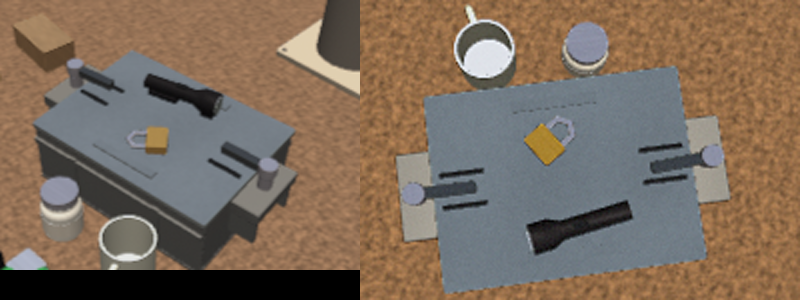

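```bash
python3 -c "
from pl import *
rel([(-50,-250,225),(-50,-125,220),(-42,-125,160),(-38,-125,134.3)])"
```

```text
t 13.8 crate -52.0 -313.8 z 220.7 F [-0.4  0.4 -0.4] gap 0.1 rv [ 0.0004 -0.0003 -0.001 ]
[-50, -250, 225] [-0.007  0.255 -0.017]
[-50, -125, 220] [-0.005  0.755  0.004]
[-42, -125, 160] [-0.038  0.755  0.244]
[-38, -125, 134.3] [-0.054  0.755  0.347]
```

```bash
python3 -m jog '[[-0.01,0.2,0,0,0,0],[-0.01,0.4,0,0,0,0],[-0.01,0.6,0,0,0,0],[-0.01,0.755,0,0,0,0],[-0.02,0.755,0.15,0,0,0],[-0.04,0.755,0.28,0,0,0],[-0.05,0.755,0.345,0,0,-0.001],[-0.05,0.755,0.345,0,0,-0.001]]'; python3 -c "
from pl import *
rel([(-26,-125,134.3),(-17.2,-125,134.3)])"
```

```text
time: 14.6
tool_pos: [499.0, -150.2, 132.4]
tcp_rot: [179.8, -0.2, -173.1]
ft_force: [-0.4, 0.8, 0.3]
finger_gap: -0.1
t 14.6 crate -40.3 -121.4 z 132.4 F [-0.4  0.8  0.3] gap -0.1 rv [ 0.0009 -0.0014  0.0014]
[-26, -125, 134.3] [-0.057 -0.015 -0.008]
[-17.2, -125, 134.3] [-0.092 -0.015 -0.008]
```

```bash
python3 -m jog '[[0,0,0,0,0,0],[-0.03,-0.008,0,0,0,0],[-0.05,-0.01,0,0,0,0],[-0.05,-0.01,0,0,0,0]]'; python3 -c "
from pl import *
rel([(-22,-125,134.3),(-17.2,-125,134.3)])"
```

```text
time: 15.0
tool_pos: [515.3, -154.1, 136.6]
tcp_rot: [-179.9, 0.1, -173.2]
ft_force: [-0.8, 0.9, -0.5]
finger_gap: -0.1
t 15.0 crate -24.6 -127.2 z 136.6 F [-0.8  0.9 -0.5] gap -0.1 rv [-0.0003  0.0007  0.0007]
[-22, -125, 134.3] [-0.01   0.009  0.009]
[-17.2, -125, 134.3] [-0.029  0.009  0.009]
```

```bash
python3 -m jog '[[-0.008,0.005,0.005,0,0,0],[-0.016,0.007,0.005,0,0,0],[-0.022,0.007,0.005,0,0,0],[-0.026,0.007,0.005,0,0,0],[-0.026,0.007,0.005,0,0,0],[-0.026,0.007,0.005,0,0,0]]'; python3 -c "
from pl import *
rel([(-17.2,-125,134.3)])"
```

```text
time: 15.6
tool_pos: [520.1, -151.2, 134.0]
tcp_rot: [180.0, -0.0, -173.2]
ft_force: [-1.1, -0.1, 0.3]
finger_gap: -0.0
t 15.6 crate -19.5 -124.9 z 134.0 F [-1.1 -0.1  0.3] gap -0.0 rv [ 0.     -0.      0.0007]
[-17.2, -125, 134.3] [-0.009 -0.001 -0.001]
```

```bash
python3 -m jog '[[-0.004,0,0,0,0,0],[-0.007,0,0,0,0,0],[-0.009,0,0,0,0,0],[-0.009,0,0,0,0,0]]'; 
python3 -c "
from pl import *
rel([])";  python3 -m jog '[[0.02,0,0,0,0,0],[0.08,0,-0.05,0,0,0],[0.12,0,-0.2,0,0,0],[0.12,-0.15,-0.35,0,0,0],[0.12,-0.35,-0.35,0,0,0],[0.12,-0.55,-0.35,0,0,0],[0.12,-0.75,-0.35,0,0,0],[0.12,-0.75,-0.35,0,0,0]]'; python3 pic.py 10
python3 -c "
from h import *
s=load('top10.npz');measure(s);tip(s,1);tip(s,-1);ribs(s)
a=np.hstack([s['pixels'][205:260,235:295,::-1],s['pixels'][195:250,350:410,::-1]]); cv2.imwrite('pics/z10.png',cv2.resize(a,None,fx=6.6,fy=6.6,interpolation=cv2.INTER_NEAREST))"
```

```text
time: 16.0
tool_pos: [522.4, -150.9, 134.0]
tcp_rot: [180.0, -0.0, -173.2]
ft_force: [-0.6, 0.1, -0.8]
finger_gap: 0.3
t 16.0 crate -17.2 -124.8 z 134.0 F [-0.6  0.1 -0.8] gap 0.3 rv [ 0.     -0.      0.0007]
time: 16.8
tool_pos: [513.7, -346.1, 220.5]
tcp_rot: [-179.9, -0.1, -173.4]
ft_force: [-0.7, 0.7, -0.6]
finger_gap: 0.2
left pin [503.7 155.5] crate 0.3 181.9 area 140 len 73.8 wid 15.5 axis off -0.4 theta -0.1
right pin [ 545.8 -205.3] crate -0.3 -181.4 area 126 len 75.0 wid 15.2 axis off 0.1 theta 0.3
arm x at tip(y107) -0.6 at pin(y182) -0.2 deg -0.3
arm x at tip(y107) -1.1 at pin(y182) -0.2 deg -0.7
left 20 rib crate 20.2 124.6 65
left -20 rib crate -19.6 124.3 64
right 20 rib crate 20.2 -124.5 65
right -20 rib crate -19.7 -124.8 65
```

View pics/z10.png

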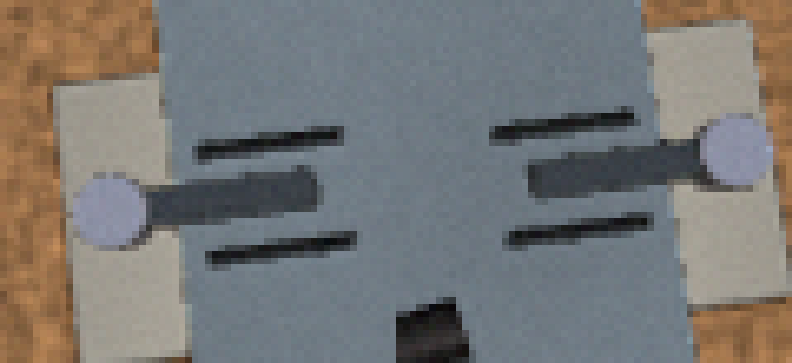

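View pics/p10.png

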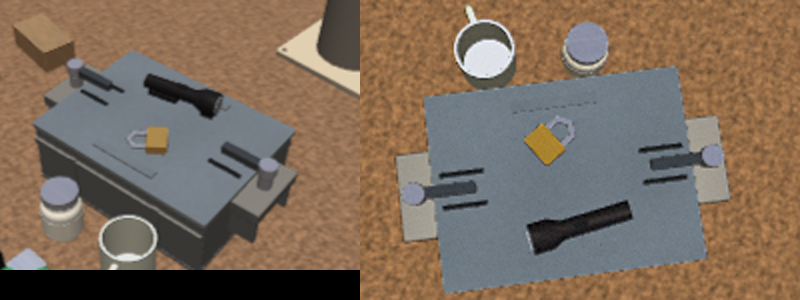

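```bash
python3 -c "
from h import *
a=load('top0.npz')['pixels'];b=load('top10.npz')['pixels']
d=(cv2.absdiff(cv2.GaussianBlur(a,(3,3),0),cv2.GaussianBlur(b,(3,3),0)).max(2)>30).astype(np.uint8)
n,l,st,c=cv2.connectedComponentsWithStats(d)
print([list(map(int,x)) for x in st[1:] if x[4]>6])
from bench import r
print(r.hand_in())"
```

```text
[[401, 140, 239, 260, 33344], [531, 183, 5, 6, 18], [235, 209, 17, 25, 182], [370, 216, 25, 9, 152], [402, 220, 24, 21, 192], [257, 230, 27, 10, 166]]
the job is handed in; nothing more can be done
None
```

Both swivel catches are locked: I pushed each arm clockwise with the closed fingertip until it pointed straight in over the lid, without gripping it. The job was handed in at about 17 s of the 58 s allowed, with the gripper clear of everything.

**Last checks, from the top camera:**

| Catch | Arm angle, two estimates | Tip against the midline between the ribs |
|---|---|---|
| Left | −0.1° and −0.3° from straight in | −0.6 mm |
| Right | 0.3° and 0.7° short of straight in | −1.1 mm |

- **Accuracy:** The two angle estimates agree to about half a degree. I put roughly 0.5 mm of each tip offset down to the camera also seeing the arm's side face, so both tips should be within about 1 mm of midway.
- **Nothing else moved:** The before-and-after pictures differ only at the two catches and where the robot stands in view, with one small 5 x 6 px patch beside it. The robot still covered the carton and tape roll in the last top view. The carton shows unmoved in the side view, but I did not check the tape roll after the pushes.
- **Forces:** Wrist readings stayed within about 2 N.
- **Disagreement:** The side camera placed the ribs about 5 mm off the top camera's position, more than its stated 2 mm. I used it for viewing only.

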